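# Feed two slugs down a sloped chute to its stop

### The job

A short metal slug has hung up part-way down the sloped feed chute. First push it down the chute, under the hood, until it rests against the spring stop at the bottom; then take the second, identical slug from the bench, lay it lengthwise in the chute and push it down until it butts against the first one, leaving the pair without gaps. Push gently: the stop may yield a little but must not be forced back, and leave the other things on the bench alone.

Things in the scene. Friction and masses are not known exactly. Their poses are not given: they have to be found in the camera images.
- chute: Fixed dark-steel chute on a wooden base (290 x 75 x 10 mm). Frame tilted with it: origin on the chute floor's centre line at the stop face, 50 mm above the bench; x UP the slope (0.21 rad), y across, z square to the floor. Channel 27 mm wide, floor flat, side walls 4 mm thick, 12 mm high, straight from x = 0 to 190 mm. Slugs do not slide by themselves. A block 24 mm high stands behind the stop.
- chute_head (a point): Upper, open end of the chute: centre of the floor's end edge, at x = 225 mm in the chute frame, axes as the chute's. From x = 190 mm to here the side walls flare out, to about 35 mm between them.
- hood_top (a point): Centre of the top of the bright aluminium hood that bridges the channel from x = 4 to 40 mm of the chute frame; axes as the chute's. Its underside is 29 mm and its top 32 mm above the chute floor; 43 mm wide.
- stop_face (a point): Centre of the lower edge of the stop's face, on the chute floor; moves with the stop; axes as those of the chute (x up the slope). The stop plate is 22 mm wide and reaches from 2 to 20 mm above the chute floor.
- stop (a joint): How far the spring stop is pushed back down the slope, in m: 0 at rest (sprung forward), 0.012 at the end of its travel. It begins to yield at 4 N and stiffens by 1 N per mm; beyond 0.007 (11 N) it counts as forced.
- slug_hung: Plain grey cast-metal slug, 21 mm wide, 71 mm long, 22 mm high, about 0.12 kg, lying lengthwise in the chute, hung up with its centre 90 to 130 mm above the stop face; it stands 10 mm above the side walls. Origin: centre of its underside; y along its length, x across, z square to its underside. Against the stop its origin is 35.5 mm up the slope from the stop face.
- slug_spare: The second slug, identical (21 x 71 x 22 mm, 0.12 kg), lying flat on the bench to the left of the chute. Origin: centre of its underside; y along its length, x across, z up. When it butts against the first its origin is 106.5 mm up the slope from the stop face.
- quoin: Black steel quoin, 22 x 55 x 18 mm, lying loose on the bench: a bystander. Origin: centre of its underside; y along its length.
- tape: Black round pocket tape measure, 66 x 64 x 31 mm, a bystander. Origin: centre of its underside.
- pad: Small grey stamp pad with black top, 30 x 75 x 18 mm, a bystander. Origin: centre of its underside; y along its length.
Things that resemble listed ones, but are neither listed nor needed, are in the scene too. Leave any purple look-alike of the slug_spare alone. Leave any orange look-alike of the slug_hung alone.

How it is judged:
On the way:
1. the hung slug rests against the stop while the spare still lies on the bench (x of slug_hung in the frame of stop_face between 0.0285 and 0.0405 m and y of slug_hung in the frame of stop_face between -0.008 and 0.008 m and z of slug_hung in the frame of stop_face between -0.006 and 0.006 m and angle between the y axis of slug_hung and the x axis of stop_face, either way round below 0.12 rad and distance of slug_spare from where it was at the start of the episode below 0.03 m), for 0.2 s.
At the end, for the whole second after the job is handed in: Both slugs lie at rest, lengthwise and flat on the chute floor: the first against the stop (gap under 5 mm), the second behind it (gaps together under 6 mm), and the stop sprung forward again (under 2 mm back) (x of slug_hung in the frame of stop_face between 0.0285 and 0.0405 m and y of slug_hung in the frame of stop_face between -0.008 and 0.008 m and z of slug_hung in the frame of stop_face between -0.006 and 0.006 m and angle between the y axis of each of slug_hung, slug_spare and the x axis of stop_face, either way round below 0.12 rad and x of slug_spare in the frame of stop_face between 0.1005 and 0.1125 m and y of slug_spare in the frame of stop_face between -0.008 and 0.008 m and z of slug_spare in the frame of stop_face between -0.006 and 0.006 m and value of joint stop below 0.002 m and linear speed of each of slug_hung, slug_spare below 0.01 m/s); the robot touches nothing.
It fails at once if the stop is forced back more than 7 mm (value of joint stop above 0.007 m).
It fails at once if the quoin is moved more than 20 mm (distance of quoin from where it was at the start of the episode above 0.02 m).
It fails at once if the tape measure is moved more than 20 mm (distance of tape from where it was at the start of the episode above 0.02 m).
It fails at once if the stamp pad is moved more than 20 mm (distance of pad from where it was at the start of the episode above 0.02 m).
It also fails if it takes over 61 s, if anything falls off the work surface, if the arm or the gripper's body presses on something with over 40 N, if the wrist force passes 120 N, or if a joint passes its speed limit or range.

### The arm

A 7-joint arm with a two-finger parallel gripper is mounted at the origin on a cart in front of the work surface, level with it; the furniture and walls round the work are solid. World frame = base frame: x ahead of the robot, y to its left, z up, the work surface at z = 0. Lengths are in m, angles in rad, forces in N, time in s.
With the tool pointing down it reaches from about 0.4 to 0.85 m from the base axis. Payload 10.4 kg.
Tool frame: the origin (TCP) lies on the centre line of the jaws, within the pads' length; the fingertips stand 11 mm ahead of it and the grasp point (between the pads) lies 8 mm behind it; z points along the fingers, y is the line along which they close (so a half turn about z gives the same grasp; the last joint's range is limited). The gripper opens to 87 mm and grips with 3 to 60 N. Pads are 19 mm wide; open, the fingers measure 117 mm over their backs; the gripper's body (75 mm by 190 mm) begins 51 mm behind the grasp point.
Start: joints at [1.208, 0.332, -0.065, 1.46, 0.022, 1.35, -0.088], TCP at [0.208, -0.589, 0.234] pointing down, gripper open.
Joint ranges: [-2.6, 2.6], [-0.5, 2.12], [-1.47, 1.34], [0.16, 2.42], [-1.27, 4.41], [0.06, 2.06], [-2.6, 2.6]. Speed limits (rad/s): [2.22, 2.22, 2.79, 2.79, 3.14, 3.14, 3.14].

### API

Orientations are given as a unit quaternion [x, y, z, w].
In Python, from bench import r gives the robot as it stands.
- The arm moves only by the shell command python3 -m pendant 'ROWS' [OPENING] [FORCE]. ROWS is JSON, a list of rows, each a list of 4 numbers: the shift along the tool's x, y, z in m, then the turn about the tool's z in rad. A call has 1 to 8 rows; each row shifts and turns the commanded pose from where the row before left it, along the tool's axes as they then stand; what a row does not reach is not made up. A row lasts 1/12 s, in which the tool goes at most 41.7 mm and 7.16 degrees, less where a joint would pass 70% of its speed; a pose out of reach is approached as far as the arm can. A call with a gripper value outside its range is refused whole. OPENING is the opening, from 0 (shut) to 1 (fully open), set as the call begins (- or left out, the last holds). The fingers move at their own pace and stop on an object; FORCE is the grip in N (left out, the last holds). Time passes only in rows, so rows that do not move let the fingers close. It gives the time, the measured TCP pose, the force, the opening and the grip force at its end, in the units of the state.
- r.read_state(): the state, without advancing time (a new reading comes with each control period).
- r.camera(name): name is "scene" or "top" or "wrist"; returns a dict with "img" (384x512x3 uint8, red, green, blue), "camera_matrix" (3x3 intrinsics, pixels), "xyz" and "attitude" of the camera in the world. Camera axes: x right, y down, z forward; pixel columns grow to the right and rows downward; lengths in m; the calibration is good to about 2 mm. A picture is of the moment at which its call begins. There is no depth.
- r.close_job(): hands the job in; it is judged then, once.
Trained networks look in the newest picture that a camera, given by its name, has taken for a name from the list of things; names that differ only in an ending like _2 or _b are one class to them, and where a whole thing is asked for, a point or a joint stands for the part that bears it (a point fixed in the world has none). Each returns a list of dicts, best first, with "score" (0 to 1); they miss things now and then, are a little off and sometimes report something else, mostly with a low value. They report only what shows in the picture. A call takes as long as a camera call. They do not tell look-alikes from the thing itself.
- r.outline_of(thing, camera): "mask" (384x512 bool, what is visible of it) and "bbox" ([centre column, centre row, width, height] in pixels, round what is visible of it).
The state is a dict: "time": time; "joint_positions": joint angles; "joint_vel": joint speeds; "joint_torque": joint torques, N m; "ee_pos": TCP position; "eef_rot": TCP orientation; "ft_force": force on the tool from outside, world axes, zero at the start; "torque": the same for the moment, N m; "width": finger opening in m; "grip_force": force on a finger pad.
Only numpy, scipy, OpenCV 4.12 (cv2) and the standard library are available. Lean on these libraries where they do the work, as an engineer would, in place of code of your own. Each camera call takes 0.05 s, during which the arm holds its last target. There are 200 camera calls.

## Working session

There is one attempt and no reset: what is moved stays moved. The work goes in short steps, Python scripts to look and compute and a shell command to move; the robot and the scene stay as the last step left them, time stands still between calls to the robot, and variables do not carry over. Pictures are saved under pics/ and viewed, at most 10 in all, crops included, and the job is handed in when it is done.

```bash
mkdir -p pics; ls; cat > h.py <<'E'
import numpy as np,cv2
from scipy.spatial.transform import Rotation as R
from bench import r
def save(c,n):
    d=r.camera(c); cv2.imwrite('pics/'+n,d['img'][:,:,::-1]); return d
E
python3 - <<'E'
from h import *
s=r.read_state(); print({k:np.round(v,3) for k,v in s.items()})
for c in ['top','scene']:
    d=save(c,c+'0.png'); print(c,d['camera_matrix'],d['xyz'],d['attitude'])
    for t in ['chute','slug_hung','slug_spare','quoin','tape','pad','hood_top','stop']:
        print(t,[(np.round(o['score'],2),np.round(o['bbox'])) for o in r.outline_of(t,c)][:3])
a=np.hstack([cv2.imread('pics/top0.png'),cv2.imread('pics/scene0.png')])
E
```

```text
pics
{'time': np.float64(0.0), 'joint_positions': array([ 1.208,  0.333, -0.065,  1.461,  0.022,  1.35 , -0.088]), 'joint_vel': array([-0.001, -0.001,  0.   ,  0.001, -0.   ,  0.   ,  0.001]), 'joint_torque': array([ 0.0000e+00, -6.2326e+01,  2.5000e-02, -3.8989e+01, -6.1000e-02,
        4.0000e-02,  0.0000e+00]), 'ee_pos': array([ 0.208, -0.589,  0.233]), 'eef_rot': array([ 0.986,  0.169, -0.   , -0.001]), 'ft_force': array([0.697, 0.288, 0.091]), 'torque': array([ 0.012,  0.005, -0.023]), 'grip_force': np.float64(0.0), 'width': np.float64(0.087)}
top [[441.07061577   0.         253.56088681]
 [  0.         441.07061577 191.36850957]
 [  0.           0.           1.        ]] [ 0.33754491 -0.02780196  1.2969758 ] [-0.69988777  0.7077448  -0.06609993  0.06989428]
chute [(np.float64(0.95), array([281., 217., 102.,  41.])), (np.float64(0.26), array([248., 152.,  22.,  18.]))]
slug_hung [(np.float64(0.8), array([292., 211.,  25.,  16.])), (np.float64(0.61), array([325., 166.,  22.,  12.]))]
slug_spare [(np.float64(0.74), array([172., 255.,  14.,  28.])), (np.float64(0.62), array([187., 
[... 540 characters left out ...]
8]
chute [(np.float64(0.58), array([293., 206., 110.,  96.]))]
slug_hung [(np.float64(0.7), array([311., 185.,  25.,  21.])), (np.float64(0.5), array([311., 157.,  22.,  22.]))]
slug_spare [(np.float64(0.83), array([195., 261.,  34.,  26.])), (np.float64(0.77), array([198., 306.,  26.,  36.])), (np.float64(0.65), array([195., 225.,  27.,  24.]))]
quoin [(np.float64(0.69), array([164., 200.,  18.,  20.])), (np.float64(0.47), array([296., 206., 105.,  96.]))]
tape [(np.float64(0.91), array([228., 169.,  26.,  20.]))]
pad [(np.float64(0.73), array([269., 169.,  29.,  10.]))]
hood_top [(np.float64(0.78), array([297., 205., 110.,  98.]))]
stop [(np.float64(0.56), array([259., 220.,  27.,  23.]))]
```

```bash
python3 - <<'E'
import cv2
a=cv2.imread('pics/top0.png')[110:310,140:390]; b=cv2.imread('pics/scene0.png')[130:340,150:370]
cv2.imwrite('pics/topc.png',cv2.resize(a,None,fx=3.0,fy=3.0,interpolation=2))
cv2.imwrite('pics/scc.png',cv2.resize(b,None,fx=2.8,fy=2.8,interpolation=2))
E
```

```text
(no output)
```

View pics/topc.png

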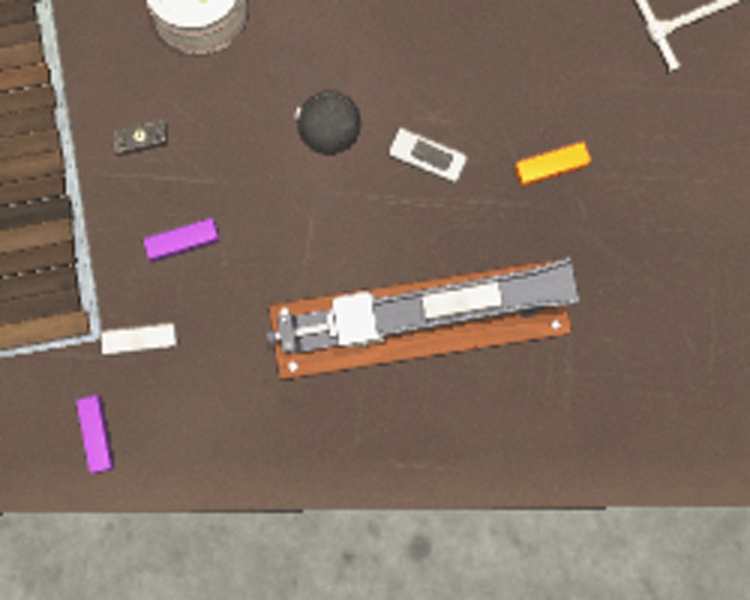

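View pics/scc.png

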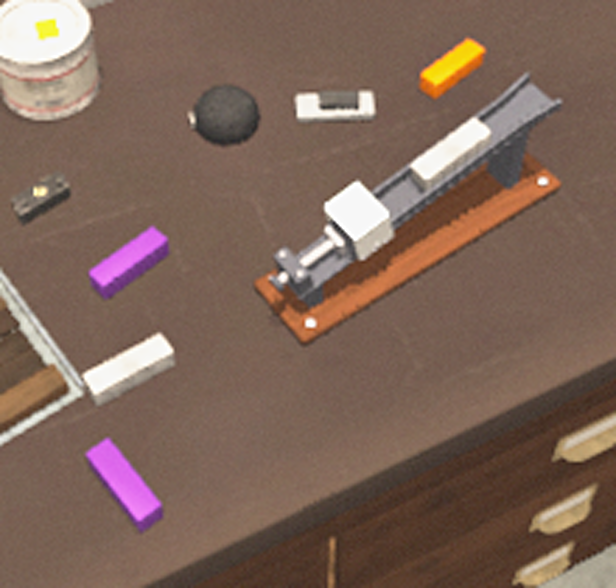

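The top view shows the chute with its stop to the left at about (240,218) and its head to the right at about (331,203). The hung slug is at (293,210) and the white spare at (186,223), beside a tray. The purple and orange blocks are decoys.

```bash
cat >> h.py <<'E'
def ray(d,uv):
    p=np.array([uv[0],uv[1],1.0]); return R.from_quat(d['attitude']).apply(np.linalg.solve(d['camera_matrix'],p))
def at(d,uv,z):
    v=ray(d,uv); c=np.array(d['xyz']); return c+v*(z-c[2])/v[2]
def proj(d,P):
    q=R.from_quat(d['attitude']).inv().apply(np.atleast_2d(P)-np.array(d['xyz'])); q=q@np.array(d['camera_matrix']).T
    return q[:,:2]/q[:,2:]
def chute(x0,y0,yaw):
    # columns = chute axes; x up the slope
    return np.array([x0,y0,.05]),(R.from_euler('z',yaw)*R.from_euler('y',-.21)).as_matrix()
E
python3 - <<'E'
from h import *
d=r.camera('top'); g=cv2.cvtColor(d['img'],cv2.COLOR_RGB2HSV)
w=((g[:,:,1]<60)&(g[:,:,2]>170)).astype(np.uint8)
n,l,s,c=cv2.connectedComponentsWithStats(w)
for i in range(1,n):
    if s[i,4]>60 and 150<c[i][0]<350 and 140<c[i][1]<280:
        pts=np.argwhere(l==i)[:,::-1].astype(np.float32); b=cv2.boxPoints(cv2.minAreaRect(pts))
        print(s[i],c[i],'top z.022',at(d,c[i],.022)[:2].round(3),b.round(1).tolist())
# hung slug top centre ~ chute x .11, z .022 => height
for nm,uv,z in [('headL',(140+571/3,110+262/3),.05+.225*np.sin(.21)+.012),('headR',(140+578/3,110+300/3),.05+.225*np.sin(.21)+.012),('hung',(140+461/3,110+301/3),.05+.11*.2085+.0215),('hood',(140+354/3,110+317/3),.05+.022*.2085+.0313)]:
    print(nm,at(d,uv,z).round(3))
d=r.camera('wrist'); t=r.read_state(); print(d['xyz'],d['attitude'],d['camera_matrix'][0][0])
E
```

```text
[123  98  76 134 711] [166.0745429  184.63009845] top z.022 [0.61  0.236] [[113.0, 101.0], [188.0, 95.0999984741211], [198.1999969482422, 225.5], [123.30000305175781, 231.39999389648438]]
[270 153  25  17 154] [281.4025974  160.94155844] top z.022 [ 0.678 -0.106] [[269.1000061035156, 161.0], [272.79998779296875, 152.10000610351562], [295.20001220703125, 161.3000030517578], [291.5, 170.1999969482422]]
[280 202  27  14 213] [293.50704225 209.32394366] top z.022 [ 0.531 -0.138] [[279.6000061035156, 206.6999969482422], [305.6000061035156, 201.6999969482422], [307.29998779296875, 210.8000030517578], [281.29998779296875, 215.8000030517578]]
[238 207  30  18 268] [255.78731343 216.19402985] top z.022 [ 0.513 -0.028] [[236.1999969482422, 212.6999969482422], [263.20001220703125, 205.89999389648438], [267.3999938964844, 222.39999389648438], [240.3000030517578, 229.1999969482422]]
headL [ 0.55  -0.232  0.109]
headR [ 0.515 -0.237  0.109]
hung [ 0.518 -0.132  0.094]
hood [ 0.505 -0.034  0.086]
[ 0.28690454 -0.5606543   0.38477265] [ 0.80693621 -0.57103987 -0.0871167   0.12319943] 292.26804472512237
```

```bash
python3 -m pendant '[[0.0357,-0.0206,-0.0014,0],[0.0357,-0.0206,-0.0014,0],[0.0357,-0.0206,-0.0014,0],[0.0357,-0.0206,-0.0014,0],[0.0357,-0.0206,-0.0014,0],[0.0357,-0.0206,-0.0014,0],[0.0357,-0.0206,-0.0014,0],[0.0357,-0.0206,-0.0014,0]]' 0
python3 -m pendant '[[0.0357,-0.0206,-0.0014,0],[0.0357,-0.0206,-0.0014,0],[0.0357,-0.0206,-0.0014,0],[0.0357,-0.0206,-0.0014,0],[0,0,0,0.102],[0,0,0,0.102],[0,0,0,0],[0,0,0,0]]'
python3 - <<'E'
from h import *
d=save('wrist','w1.png'); print(d['xyz'])
I=cv2.imread('pics/w1.png'); cv2.imwrite('pics/w1b.png',cv2.resize(I,(800,600),interpolation=2))
E
```

```text
time: 1.67
ee_pos: [0.4236, -0.337, 0.2452]
eef_rot: [0.986, 0.169, 0.0, 0.0]
ft_force: [1.2, -0.0, 0.4]
width: 0.0415
grip_force: 0.0
time: 2.33
ee_pos: [0.5297, -0.2136, 0.2503]
eef_rot: [0.998, 0.069, -0.0, 0.0]
ft_force: [0.1, -0.1, -0.1]
width: 0.0006
grip_force: 0.0
[ 0.61225318 -0.20107641  0.40152101]
```

View pics/w1b.png

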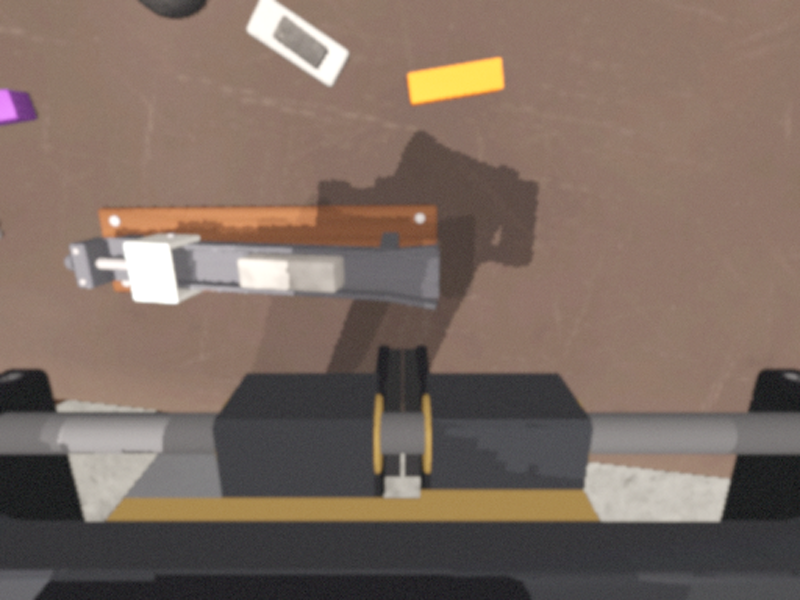

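Wrist view: the chute lies nearly horizontal in the image, with the hood at about (153,268), the hung slug from x 238 to 343 and the head end at x 440. I'll overlay the chute model to check my estimate.

```bash
cat >> h.py <<'E'
def overlay(d,c,sl,box,f,name):
    o,M=chute(*c); I=cv2.resize(d['img'][:,:,::-1],None,fx=f,fy=f,interpolation=2)
    def poly(P,col):
        p=(proj(d,o+np.array(P)@M.T)+.5)*f-.5
        cv2.polylines(I,[np.round(p).astype(np.int32)],True,col,1,cv2.LINE_AA)
    for y in (-.0135,.0135,-.0175,.0175): poly([(.04,y,.012),(.19,y,.012)],(0,255,0))
    poly([(.04,-.0215,.032),(.004,-.0215,.032),(.004,.0215,.032),(.04,.0215,.032)],(0,0,255))
    poly([(.225,-.0175,0),(.225,.0175,0)],(255,255,0))
    for s in sl: poly([(s-.0355,-.0105,.022),(s+.0355,-.0105,.022),(s+.0355,.0105,.022),(s-.0355,.0105,.022)],(255,0,255))
    x,y,w,h=[int(v*f) for v in box]; cv2.imwrite('pics/'+name,I[y:y+h,x:x+w])
E
python3 - <<'E'
from h import *
d=r.camera('wrist'); overlay(d,(.503,-.019,-1.434),[.121],(35,125,260,80),3,'o1.png')
E
```

```text
(no output)
```

View pics/o1.png

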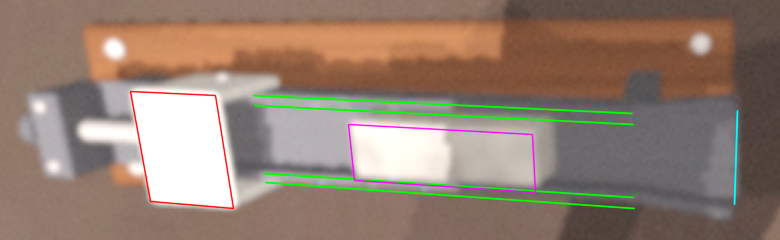

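```bash
python3 - <<'E'
from h import *
d=r.camera('wrist'); d['img']=np.clip(d['img'].astype(float)*1.6,0,255).astype(np.uint8)
overlay(d,(.503,-.019,-1.42),[],(100,140,190,60),4,'a.png')
overlay(d,(.503,-.019,-1.434),[.121],(600,140,190,60),4,'b.png')
d2=dict(d); a=cv2.imread('pics/a.png')
raw=cv2.resize(d['img'][:,:,::-1],None,fx=4,fy=4,interpolation=2)[560:800,400:1160]
cv2.imwrite('pics/o2.png',np.vstack([raw,a]))
E
```

```text
Traceback (most recent call last):
  File "h.py", line 25, in overlay
    x,y,w,h=[int(v*f) for v in box]; cv2.imwrite('pics/'+name,I[y:y+h,x:x+w])
                                     ~~~~~~~~~~~^^^^^^^^^^^^^^^^^^^^^^^^^^^^^
cv2.error: OpenCV(4.12.0) /io/opencv/modules/imgcodecs/src/loadsave.cpp:1146: error: (-215:Assertion failed) !_img.empty() in function 'imwrite'
```

```bash
python3 - <<'E'
from h import *
d=r.camera('wrist'); d['img']=np.clip(d['img'].astype(float)*1.6,0,255).astype(np.uint8)
overlay(d,(.503,-.019,-1.42),[.121],(100,140,190,60),4,'a.png')
a=cv2.imread('pics/a.png')
raw=cv2.resize(d['img'][:,:,::-1],None,fx=4,fy=4,interpolation=2)[560:800,400:1160]
cv2.imwrite('pics/o2.png',np.vstack([raw,a]))
E
```

```text
(no output)
```

View pics/o2.png

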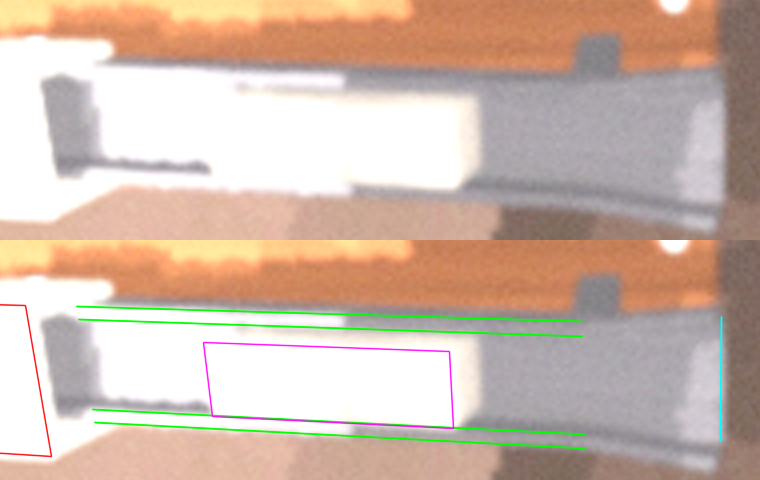

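```bash
python3 -m pendant '[[0.002,-0.0155,0.03,0],[0,0,0.03,0],[0,0,0.03,0],[0,0,0.03,0],[0,0,0.006,0],[0,0,0.006,0],[0,0,0,0]]' 0
python3 - <<'E'
from h import *
d=r.camera('wrist'); d['img']=np.clip(d['img'].astype(float)*1.5,0,255).astype(np.uint8)
overlay(d,(.503,-.019,-1.425),[.122],(60,180,220,160),3.5,'o3.png'); print(d['xyz'])
E
```

```text
time: 3.12
ee_pos: [0.5298, -0.198, 0.1186]
eef_rot: [0.998, 0.068, -0.0, -0.0]
ft_force: [-0.1, -0.2, 0.7]
width: 0.0002
grip_force: 0.0
[ 0.61234517 -0.18573287  0.2697503 ]
```

View pics/o3.png

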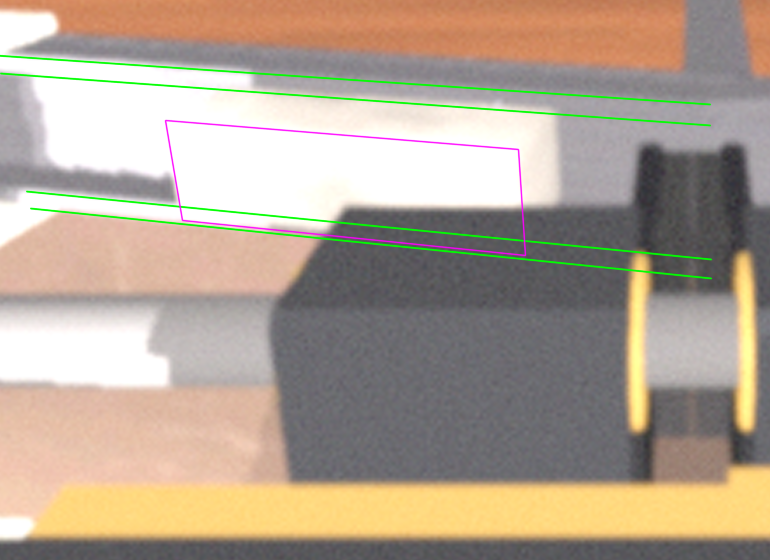

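```bash
python3 -m pendant '[[0.001,0,0.0065,0],[0,0,0.006,0],[0,-0.01,0.0021,0],[0,-0.008,0.0017,0],[0,-0.008,0.0017,0],[0,-0.008,0.0017,0],[0,-0.008,0.0017,0],[0,-0.008,0.0017,0]]'
python3 -m pendant '[[0,-0.008,0.0017,0],[0,-0.008,0.0017,0],[0,-0.008,0.0017,0],[0,-0.006,0.0013,0],[0,0,0,0]]'
```

```text
time: 3.83
ee_pos: [0.5236, -0.1477, 0.0953]
eef_rot: [0.998, 0.068, -0.0, 0.0]
ft_force: [-3.3, -3.6, 1.3]
width: 0.0007
grip_force: 2.2
time: 4.25
ee_pos: [0.5191, -0.1169, 0.0885]
eef_rot: [0.998, 0.068, -0.001, -0.0]
ft_force: [-4.4, 0.5, 0.3]
width: 0.0004
grip_force: 2.0
```

```bash
python3 -m pendant '[[-0.003,0,0,0],[0,0,0,0]]'
python3 - <<'E'
from h import *
d=r.camera('wrist'); d['img']=np.clip(d['img'].astype(float)*1.3,0,255).astype(np.uint8)
overlay(d,(.503,-.019,-1.425),[],(60,140,220,160),3.5,'o4.png'); print(r.read_state()['ft_force'])
E
```

```text
time: 4.42
ee_pos: [0.5169, -0.1183, 0.0889]
eef_rot: [0.998, 0.068, 0.0, -0.0]
ft_force: [-0.1, -0.4, 0.2]
width: 0.0003
grip_force: 0.0
[0.08930959 0.52062925 0.81577602]
```

View pics/o4.png

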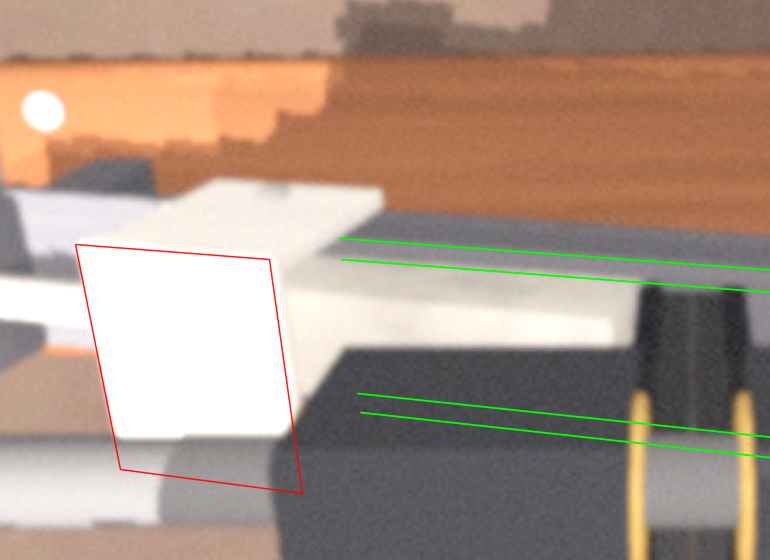

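```bash
python3 -m pendant '[[0,-0.006,0.0013,0],[0,-0.006,0.0013,0],[0,-0.004,0.0008,0],[0,-0.003,0.0006,0],[0,0,0,0]]'
python3 -m pendant '[[0,-0.0015,0.0003,0],[0,0,0,0]]'
python3 -m pendant '[[0,-0.0015,0.0003,0],[0,0,0,0]]'
```

```text
time: 4.88
ee_pos: [0.5143, -0.0988, 0.0847]
eef_rot: [0.998, 0.068, -0.0, -0.0]
ft_force: [0.1, 0.4, -0.2]
width: 0.0005
grip_force: 0.0
time: 5.05
ee_pos: [0.5141, -0.0983, 0.0845]
eef_rot: [0.998, 0.068, 0.0, -0.0]
ft_force: [-0.0, -1.0, 0.2]
width: 0.0006
grip_force: 0.0
time: 5.22
ee_pos: [0.5139, -0.097, 0.0842]
eef_rot: [0.998, 0.068, 0.0, 0.0]
ft_force: [0.3, -0.2, -1.0]
width: 0.0009
grip_force: 0.1
```

```bash
for i in 1; do python3 -m pendant '[[0,-0.0015,0.0003,0],[0,0,0,0]]'
python3 -m pendant '[[0,-0.001,0.0002,0],[0,0,0,0]]'; python3 -m pendant '[[0,-0.001,0.0002,0],[0,0,0,0]]'; done
```

```text
time: 5.38
ee_pos: [0.5139, -0.0961, 0.0841]
eef_rot: [0.998, 0.068, 0.0, 0.0]
ft_force: [0.8, -3.5, -0.5]
width: 0.0003
grip_force: 1.6
time: 5.55
ee_pos: [0.5138, -0.0952, 0.0839]
eef_rot: [0.998, 0.068, 0.0, 0.0]
ft_force: [1.4, -3.8, 0.8]
width: 0.0009
grip_force: 2.5
time: 5.72
ee_pos: [0.5136, -0.0942, 0.0837]
eef_rot: [0.998, 0.068, 0.0, 0.0]
ft_force: [0.8, -5.2, -0.3]
width: 0.0005
grip_force: 2.6
```

```bash
python3 -m pendant '[[0,0.001,-0.0002,0],[0,0.001,-0.0002,0],[0,0.001,-0.0002,0],[0,0.002,-0.0004,0],[0,0.01,-0.004,0],[0,0.01,-0.02,0],[0,0,-0.04,0],[0,0,-0.04,0]]'
python3 - <<'E'
from h import *
d=r.camera('wrist');d['img']=np.clip(d['img'].astype(float)*1.3,0,255).astype(np.uint8); overlay(d,(.503,-.019,-1.425),[.0355],(40,140,230,170),3.4,'o5.png')
d=r.camera('top')
for o in r.outline_of('slug_spare','top'): 
    m=o['mask']; print(o['score'],o['bbox'],d['img'][m].mean(0).round())
    ys,xs=np.nonzero(m); rc=cv2.minAreaRect(np.c_[xs,ys].astype(np.float32)); b=cv2.boxPoints(rc)
    P=np.array([at(d,q,.022)[:2] for q in b]); print(P.mean(0).round(4),P.round(3).tolist())
E
```

```text
time: 6.38
ee_pos: [0.5157, -0.1189, 0.189]
eef_rot: [0.998, 0.067, -0.002, -0.001]
ft_force: [1.9, -0.7, 0.6]
width: 0.0003
grip_force: 0.0
0.65 [172.8, 256.1, 13.3, 26.5] [165.  83. 186.]
[0.4052 0.2158] [[0.438, 0.237], [0.443, 0.211], [0.372, 0.195], [0.367, 0.22]]
0.58 [188.3, 223.3, 20.2, 8.6] [227. 221. 210.]
[0.4953 0.1737] [[0.502, 0.209], [0.511, 0.141], [0.488, 0.138], [0.48, 0.206]]
0.54 [199.4, 191.4, 20.9, 13.9] [178.  87. 203.]
[0.5938 0.1356] [[0.594, 0.171], [0.615, 0.107], [0.594, 0.1], [0.573, 0.164]]
0.41 [273.8, 157.9, 7.9, 8.9] [217. 212. 202.]
[ 0.6856 -0.0844] [[0.7, -0.076], [0.699, -0.094], [0.672, -0.093], [0.672, -0.075]]
```

View pics/o5.png

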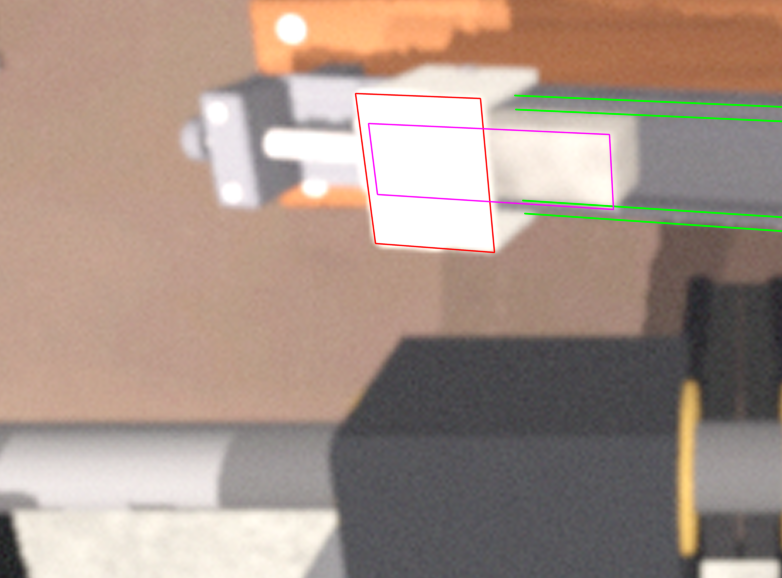

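```bash
python3 -m pendant '[[0.0024,-0.036,-0.002,0],[0.0024,-0.036,-0.002,0],[0.0024,-0.036,-0.002,0],[0.0024,-0.036,-0.002,0],[0.0024,-0.036,-0.002,0],[0.0024,-0.036,-0.002,0],[0.0024,-0.036,-0.002,0],[0.0024,-0.036,-0.002,0]]' 0.5 15
python3 -m pendant '[[0,0,0,0.12],[0,0,0,0.12],[0,0,0,0.12],[0,0,0,0.12],[0,0,0,0.12],[0,0,0,0.12],[0,0,0,0.12],[0,0,0,0.12]]'
python3 -m pendant '[[0,0,0,0.12],[0,0,0,0.12],[0,0,0,0.12],[0,0,0,0.12],[0,0,0,0.12],[0,0,0,0],[0,0,0,0]]'
python3 - <<'E'
from h import *
d=save('wrist','w6.png'); s=r.read_state(); M=R.from_quat(s['eef_rot']).as_matrix(); print(s['joint_positions'].round(2),d['xyz'],M[:2,:2].round(3))
for o in r.outline_of('slug_spare','wrist'):
    ys,xs=np.nonzero(o['mask']); b=cv2.boxPoints(cv2.minAreaRect(np.c_[xs,ys].astype(np.float32)))
    print(o['score'],o['bbox'],d['img'][o['mask']].mean(0).round(),[at(d,q,.022)[:2].round(3).tolist() for q in b])
cv2.imwrite('pics/w6b.png',cv2.resize(cv2.imread('pics/w6.png'),(800,600),interpolation=2))
E
```

```text
time: 7.2
ee_pos: [0.4961, 0.171, 0.204]
eef_rot: [0.998, 0.068, -0.001, 0.0]
ft_force: [1.5, -0.4, 0.3]
width: 0.0412
grip_force: 0.0
time: 7.87
ee_pos: [0.4958, 0.1667, 0.1969]
eef_rot: [0.96, -0.28, -0.004, 0.008]
ft_force: [-0.8, 0.8, 0.3]
width: 0.0433
grip_force: 0.0
time: 8.45
ee_pos: [0.4941, 0.1647, 0.1812]
eef_rot: [0.939, -0.343, -0.017, 0.02]
ft_force: [0.2, 0.2, -0.2]
width: 0.0434
grip_force: 0.0
[-0.91  0.19  0.56  1.79 -0.1   1.25 -2.59] [0.56478809 0.11652188 0.33066576] [[ 0.763 -0.644]
 [-0.646 -0.763]]
0.76 [209.1, 79.1, 52.9, 73.2] [203. 116. 219.] [[0.597, 0.173], [0.615, 0.105], [0.594, 0.097], [0.575, 0.165]]
0.72 [267.1, 242.7, 55.3, 37.2] [187. 110. 202.] [[0.444, 0.234], [0.452, 0.207], [0.378, 0.191], [0.368, 0.22]]
0.68 [242.9, 175.6, 54.0, 55.2] [215. 209. 201.] [[0.507, 0.211], [0.514, 0.14], [0.491, 0.138], [0.483, 0.21]]
```

View pics/w6b.png

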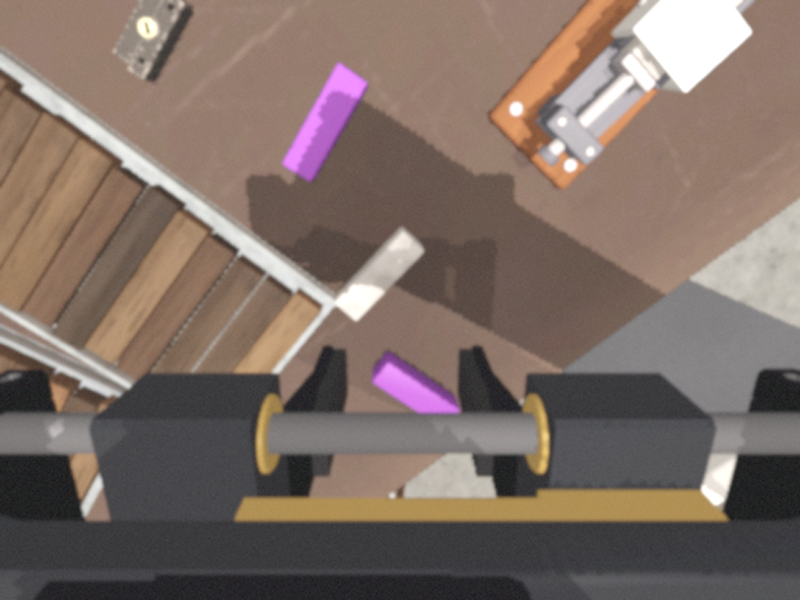

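The slug is at about (380,273) in this view, clear of the tray corner. The turn ran into the joint 7 limit, so I'll turn the other way.

```bash
python3 -m pendant '[[0,0,0,-0.119],[0,0,0,-0.119],[0,0,0,-0.119],[0,0,0,-0.119],[0,0,0,-0.119],[0,0,0,-0.119],[0,0,0,-0.119],[0,0,0,-0.119]]'
python3 -m pendant '[[0,0,0,-0.119],[0,0,0,-0.119],[0,0,0,-0.119],[0,0,0,-0.119],[0,0,0,-0.119],[0,0,0,-0.119],[0,0,0,-0.119],[0,0,0,-0.119]]'
python3 -m pendant '[[0,0,0,-0.119],[0,0,0,-0.119],[0,0,0,-0.119],[0,0,0,-0.119],[0,0,0,0]]'
cat >> h.py <<'E'
def info(tgt,yaw=None):
    s=r.read_state(); M=R.from_quat(s['eef_rot']).as_matrix(); a=np.arctan2(M[1,0],M[0,0])
    print('pos',s['ee_pos'].round(4),'yaw_x',a.round(3),'tilt',M[:2,2].round(3),'j',s['joint_positions'].round(2),'rows d',(M.T@(np.array(tgt)-s['ee_pos'])).round(4), 'turn',None if yaw is None else round(a-yaw,3))
E
python3 -c "
from h import *
info([.4975,.168,.1],1.676)"
```

```text
time: 9.22
ee_pos: [0.495, 0.163, 0.182]
eef_rot: [0.992, 0.126, -0.024, 0.009]
ft_force: [0.9, 0.1, 0.0]
width: 0.0436
grip_force: 0.0
time: 9.88
ee_pos: [0.495, 0.163, 0.1821]
eef_rot: [0.824, 0.566, -0.025, -0.003]
ft_force: [-0.5, -0.1, 0.1]
width: 0.0433
grip_force: 0.0
time: 10.3
ee_pos: [0.495, 0.163, 0.1821]
eef_rot: [0.667, 0.745, -0.024, -0.009]
ft_force: [0.1, -0.2, 0.2]
width: 0.0434
grip_force: 0.0
pos [0.495  0.163  0.1821] yaw_x 1.681 tilt [-0.044 -0.023] j [-0.7   0.18  0.33  1.78 -0.05  1.25 -0.25] rows d [0.0062 0.0068 0.0817] turn 0.005
```

```bash
python3 -c "
from h import *
info([.4975,.168,.018],1.676)"
```

```text
pos [0.495  0.163  0.1821] yaw_x 1.681 tilt [-0.044 -0.023] j [-0.7   0.18  0.33  1.78 -0.05  1.25 -0.25] rows d [0.0077 0.0107 0.1636] turn 0.005
```

```bash
python3 -m pendant '[[0.0077,0.0107,0.03,0],[0,0,0.03,0],[0,0,0.03,0],[0,0,0.03,0],[0,0,0.02,0],[0,0,0.013,0],[0,0,0.0105,0],[0,0,0,0]]'
python3 -m pendant '[[0,0,0,0],[0,0,0,0],[0,0,0,0],[0,0,0,0]]' 0 20
```

```text
time: 10.97
ee_pos: [0.4963, 0.1678, 0.0161]
eef_rot: [0.67, 0.742, -0.025, -0.009]
ft_force: [-0.4, -1.2, 0.3]
width: 0.0437
grip_force: 0.0
time: 11.3
ee_pos: [0.498, 0.1688, 0.0189]
eef_rot: [0.669, 0.743, -0.023, -0.008]
ft_force: [-0.2, 0.4, 0.5]
width: 0.0245
grip_force: 0.0
```

```bash
python3 -m pendant '[[0,0,0,0],[0,0,0,0],[0,0,0,0],[0,0,-0.02,0],[0,0,-0.04,0],[0,0,-0.04,0],[0,0,-0.04,0],[0,0,-0.02,0]]'
python3 -c "
from h import *
info([.5205,-.1476,.165],1.7166)"
```

```text
time: 11.97
ee_pos: [0.5061, 0.1729, 0.1827]
eef_rot: [0.669, 0.743, -0.021, -0.007]
ft_force: [1.5, 0.9, -0.7]
width: 0.0208
grip_force: 19.8
pos [0.5061 0.1729 0.1827] yaw_x 1.675 tilt [-0.04  -0.022] j [-0.72  0.2   0.34  1.75 -0.06  1.25 -0.25] rows d [-0.3199 -0.0181  0.024 ] turn -0.041
```

```bash
python3 -m pendant '[[-0.039,-0.0022,0.001,0],[-0.039,-0.0022,0.001,0],[-0.039,-0.0022,0.001,0],[-0.039,-0.0022,0.001,0],[-0.039,-0.0022,0.001,0],[-0.039,-0.0022,0.001,0],[-0.039,-0.0022,0.001,0],[-0.039,-0.0022,0.001,0]]'
python3 -m pendant '[[0,0,0,-0.04],[0,0,0,0],[0,0,0,0]]'
python3 -c "
from h import *
info([.5205,-.1476,.15],1.7166)"
```

```text
time: 12.63
ee_pos: [0.519, -0.1416, 0.1768]
eef_rot: [0.669, 0.743, -0.024, -0.008]
ft_force: [0.1, -0.0, -1.7]
width: 0.0209
grip_force: 19.8
time: 12.88
ee_pos: [0.5192, -0.1395, 0.1764]
eef_rot: [0.654, 0.756, -0.024, -0.009]
ft_force: [0.7, 1.0, -1.0]
width: 0.0208
grip_force: 19.8
pos [ 0.5192 -0.1395  0.1764] yaw_x 1.715 tilt [-0.045 -0.024] j [-0.33  0.22  0.56  1.76 -0.09  1.23  0.4 ] rows d [-0.0077  0.0014  0.0266] turn -0.002
```

```bash
python3 -m pendant '[[-0.0085,0.0027,0.025,0],[0,0,0.025,0],[0,0,0.008,0],[0,0,0,0],[0,0,0,0]]'
python3 -c "
from h import *
info([.5205,-.1476,.106],1.7166)"
```

```text
time: 13.3
ee_pos: [0.5209, -0.1483, 0.1192]
eef_rot: [0.654, 0.756, -0.024, -0.009]
ft_force: [-0.5, 0.6, -1.4]
width: 0.021
grip_force: 19.8
pos [ 0.5209 -0.1483  0.1192] yaw_x 1.717 tilt [-0.045 -0.024] j [-0.3   0.3   0.55  1.82 -0.13  1.11  0.44] rows d [0.0009 0.0003 0.0132] turn 0.0
```

```bash
python3 -m pendant '[[0,0,0.004,0],[0,0,0,0]]'; python3 -m pendant '[[0,0,0.004,0],[0,0,0,0]]'; python3 -m pendant '[[0,0,0.003,0],[0,0,0,0]]';python3 -m pendant '[[0,0,0.002,0],[0,0,0,0]]'
```

```text
time: 13.47
ee_pos: [0.5211, -0.149, 0.1154]
eef_rot: [0.654, 0.756, -0.023, -0.008]
ft_force: [-1.2, 0.4, -1.3]
width: 0.0207
grip_force: 19.8
time: 13.63
ee_pos: [0.5203, -0.1493, 0.1107]
eef_rot: [0.654, 0.756, -0.024, -0.009]
ft_force: [-0.4, 1.1, -1.0]
width: 0.0207
grip_force: 19.8
time: 13.8
ee_pos: [0.52, -0.1495, 0.1074]
eef_rot: [0.654, 0.756, -0.024, -0.009]
ft_force: [-0.3, -0.0, -1.6]
width: 0.0212
grip_force: 19.8
time: 13.97
ee_pos: [0.5199, -0.1496, 0.1055]
eef_rot: [0.654, 0.756, -0.024, -0.009]
ft_force: [-0.4, 0.4, -1.9]
width: 0.0212
grip_force: 19.8
```

```bash
python3 -m pendant '[[0,0,0.002,0],[0,0,0,0]]'; python3 -m pendant '[[0,0,0.0015,0],[0,0,0,0]]'
```

```text
time: 14.13
ee_pos: [0.5202, -0.1497, 0.1038]
eef_rot: [0.654, 0.756, -0.024, -0.009]
ft_force: [-0.4, 0.0, 1.3]
width: 0.021
grip_force: 21.3
time: 14.3
ee_pos: [0.5204, -0.1499, 0.1032]
eef_rot: [0.654, 0.756, -0.023, -0.009]
ft_force: [-2.9, 0.8, 10.3]
width: 0.0209
grip_force: 27.6
```

```bash
python3 -m pendant '[[0,0,-0.001,0],[0,0,0,0],[0,0,0,0],[0,0,0,0]]' - 3; python3 -m pendant '[[0,0,0,0],[0,0,0,0],[0,0,0,0],[0,0,0,0]]' 0.4; python3 -m pendant '[[0,0,-0.01,0],[0,0,-0.03,0],[0,0,-0.04,0],[-0.03,0,-0.03,0],[-0.03,0,-0.01,0],[0,0,0,0]]'
python3 - <<'E'
from h import *
info([.5242+.001,-.1925,.16],.1458)
d=r.camera('wrist'); c=(.503,-.019,-1.425)
for o in r.outline_of('slug_hung','wrist'): print(o['score'],o['bbox'],d['img'][o['mask']].mean(0).round())
overlay(d,c,[.0355,.13],(0,0,512,384),1.5,'o7.png')
E
```

```text
time: 14.63
ee_pos: [0.5204, -0.1496, 0.1036]
eef_rot: [0.654, 0.756, -0.023, -0.009]
ft_force: [0.2, 0.1, 3.8]
width: 0.021
grip_force: 5.4
time: 14.97
ee_pos: [0.519, -0.15, 0.1034]
eef_rot: [0.654, 0.756, -0.024, -0.01]
ft_force: [-6.1, 0.7, 10.3]
width: 0.0245
grip_force: 5.1
time: 15.47
ee_pos: [0.5345, -0.2118, 0.2276]
eef_rot: [0.656, 0.754, -0.023, -0.006]
ft_force: [-1.1, -1.4, -0.8]
width: 0.0347
grip_force: 0.0
pos [ 0.5345 -0.2118  0.2276] yaw_x 1.71 tilt [-0.039 -0.028] j [-0.23  0.27  0.61  1.61 -0.12  1.34  0.53] rows d [ 0.0219 -0.0036  0.0674] turn 1.564
0.98 [362.0, 192.4, 22.6, 58.6] [244. 203.  87.]
0.75 [264.3, 104.5, 66.8, 209.1] [159. 130. 115.]
0.74 [257.6, 24.1, 25.1, 45.7] [245. 243. 241.]
```

View pics/o7.png

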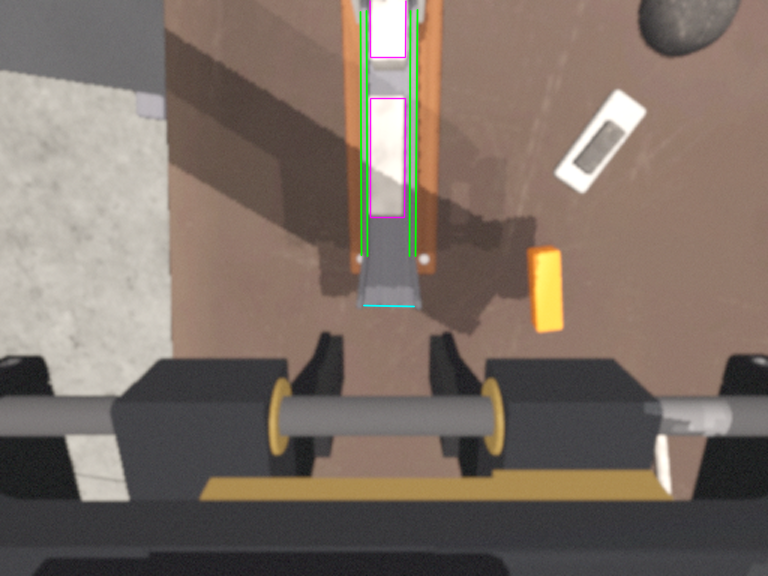

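```bash
python3 -m pendant '[[0,0,0,0.12],[0,0,0,0.12],[0,0,0,0.12],[0,0,0,0.12],[0,0,0,0.12],[0,0,0,0.12],[0,0,0,0.12],[0,0,0,0.12]]' 0 10
python3 -m pendant '[[0,0,0,0.12],[0,0,0,0.12],[0,0,0,0.12],[0,0,0,0.12],[0,0,0,0.124],[0,0,0,0],[0,0,0,0]]'
python3 -c "
from h import *
info([.530,-.2016,.1075],.1458)"
```

```text
time: 16.23
ee_pos: [0.5336, -0.204, 0.2228]
eef_rot: [0.93, 0.367, -0.026, 0.002]
ft_force: [0.5, 0.1, -0.8]
width: 0.0008
grip_force: 0.0
time: 16.82
ee_pos: [0.5337, -0.2044, 0.223]
eef_rot: [0.997, 0.078, -0.024, 0.01]
ft_force: [0.3, 0.4, 0.4]
width: 0.0006
grip_force: 0.0
pos [ 0.5337 -0.2044  0.223 ] yaw_x 0.156 tilt [-0.046 -0.024] j [-0.42  0.31  0.85  1.63 -0.2   1.34 -0.96] rows d [ 0.0024 -0.0052  0.1154] turn 0.01
```

```bash
python3 -m pendant '[[0.0024,-0.0052,0.03,0.01],[0,0,0.03,0],[0,0,0.03,0],[0,0,0.015,0],[0,0,0.01,0],[0,0,0,0],[0,0,0,0]]'
python3 - <<'E'
from h import *
info([.530,-.2016,.1075],.1458); print(r.read_state()['ft_force'])
s=r.read_state(); M=R.from_quat(s['eef_rot']).as_matrix()
print('downhill 10mm in tool:',(M.T@np.array([-.145*.978,.989*.978,-.2085])*10).round(2))
print('to butt', (M.T@(np.array([.5242,-.165,.0995])-s['ee_pos'])).round(4))
E
```

```text
time: 17.4
ee_pos: [0.5305, -0.2028, 0.109]
eef_rot: [0.997, 0.072, -0.023, 0.011]
ft_force: [0.1, -0.7, 0.8]
width: 0.0002
grip_force: 0.0
pos [ 0.5305 -0.2028  0.109 ] yaw_x 0.143 tilt [-0.045 -0.024] j [-0.38  0.42  0.8   1.77 -0.29  1.12 -0.92] rows d [-0.0003 -0.0013  0.0015] turn -0.003
[ 0.12659172 -0.69746086  0.8088708 ]
downhill 10mm in tool: [ 0.07 -9.81  1.91]
to butt [-0.0004 -0.0385  0.0088]
```

```bash
python3 -m pendant '[[0,0,0.0015,0],[0,-0.006,0.0012,0],[0,-0.006,0.0012,0],[0,-0.006,0.0012,0],[0,-0.006,0.0012,0],[0,-0.006,0.0012,0],[0,-0.003,0.0006,0],[0,0,0,0]]'
python3 -m pendant '[[0,-0.0015,0.0003,0],[0,0,0,0]]'
python3 -m pendant '[[0,-0.0015,0.0003,0],[0,0,0,0]]'
```

```text
time: 18.07
ee_pos: [0.5253, -0.1692, 0.0997]
eef_rot: [0.997, 0.071, -0.023, 0.01]
ft_force: [-0.2, 0.3, -0.1]
width: 0.0006
grip_force: 0.0
time: 18.23
ee_pos: [0.525, -0.1688, 0.0995]
eef_rot: [0.997, 0.071, -0.023, 0.01]
ft_force: [-0.3, -0.1, -0.0]
width: 0.0006
grip_force: 0.0
time: 18.4
ee_pos: [0.5248, -0.1675, 0.0992]
eef_rot: [0.997, 0.07, -0.023, 0.011]
ft_force: [-0.6, -0.9, 0.8]
width: 0.0007
grip_force: 0.2
```

```bash
python3 -m pendant '[[0,-0.0015,0.0003,0],[0,0,0,0]]'
python3 -m pendant '[[0,-0.001,0.0002,0],[0,0,0,0]]'
python3 -m pendant '[[0,-0.001,0.0002,0],[0,0,0,0]]'
```

```text
time: 18.57
ee_pos: [0.5246, -0.1659, 0.0988]
eef_rot: [0.997, 0.071, -0.023, 0.011]
ft_force: [-0.6, -1.5, -1.5]
width: 0.0008
grip_force: 0.3
time: 18.73
ee_pos: [0.5245, -0.1651, 0.0987]
eef_rot: [0.997, 0.071, -0.023, 0.011]
ft_force: [0.2, -1.2, 0.1]
width: 0.0008
grip_force: 0.6
time: 18.9
ee_pos: [0.5245, -0.1647, 0.0986]
eef_rot: [0.997, 0.07, -0.023, 0.011]
ft_force: [1.3, -5.2, 0.2]
width: 0.0005
grip_force: 2.2
```

```bash
python3 -m pendant '[[0,-0.001,0.0002,0],[0,0,0,0]]'
python3 -m pendant '[[0,0.001,-0.0002,0],[0,0.001,-0.0002,0],[0,0.001,-0.0002,0],[0,0.002,-0.0004,0],[0,0.01,-0.004,0],[0,0.01,-0.02,0],[0,0.02,-0.035,0],[0,0.03,-0.03,0]]'
python3 -m pendant '[[0,0.03,0,0],[0,0.03,0,0],[0,0,0,0],[0,0,0,0]]'
python3 - <<'E'
from h import *
c=(.503,-.019,-1.425); o,M=chute(*c)
for cam in ('wrist','top'):
    d=r.camera(cam); hsv=cv2.cvtColor(d['img'],cv2.COLOR_RGB2HSV)
    # brightness along slug-top centre line (z=.022) sampled in chute x
    X=np.arange(.044,.165,.004); p=proj(d,o+np.c_[X,0*X,0*X+.022]@M.T).round().astype(int)
    ok=(p>=0).all(1)&(p[:,0]<512)&(p[:,1]<384)
    print(cam,[(int(x*1000),int(d['img'][v,u].min())) for x,(u,v) in zip(X[ok],p[ok])])
for n in ('slug_hung','slug_spare'):
  for q in r.outline_of(n,'wrist')[:3]: print(n,round(q['score'],2),q['bbox'])
d=r.camera('wrist'); print(proj(d,o+np.array([[.071,0,.022],[.142,-.0105,.022],[.142,.0105,.022]])@M.T).round(1))
E
```

```text
time: 19.07
ee_pos: [0.5243, -0.1638, 0.0984]
eef_rot: [0.997, 0.07, -0.023, 0.011]
ft_force: [1.1, -4.5, 0.7]
width: 0.0006
grip_force: 2.5
time: 19.73
ee_pos: [0.539, -0.2335, 0.1904]
eef_rot: [0.997, 0.072, -0.023, 0.01]
ft_force: [1.5, -0.5, 0.5]
width: 0.0007
grip_force: 0.0
time: 20.07
ee_pos: [0.5463, -0.2965, 0.1901]
eef_rot: [0.997, 0.069, -0.023, 0.011]
ft_force: [-0.2, 0.9, -0.2]
width: 0.0003
grip_force: 0.0
wrist [(52, 255), (56, 255), (60, 255), (64, 255), (68, 255), (72, 255), (76, 255), (80, 255), (84, 255), (88, 255), (92, 255), (96, 255), (100, 255), (104, 255), (108, 255), (112, 255), (116, 255), (120, 255), (124, 255), (128, 255), (132, 255), (136, 255), (140, 255), (144, 249), (148, 199), (152, 190), (156, 169), (160, 167), (164, 175)]
top [(44, 221), (48, 224), (52, 228), (56, 231), (60, 238), (64, 234), (68, 239), (72, 185), (76, 207), (80, 218), (84, 220), (88, 221), (92, 219), (96, 217), (100, 213), (104, 201), (108, 212), (112, 215), (116, 220), (120, 224), (124, 221), (128, 230), (132, 232), (136, 233), (140, 232), (144, 137), (148, 131), (152, 133), (156, 119), (160, 117), (164, 121)]
slug_hung 0.93 [16.4, 187.3, 32.9, 28.4]
slug_hung 0.75 [208.3, 37.8, 74.5, 37.0]
slug_spare 0.98 [61.3, 193.1, 92.6, 32.3]
[[ 22.2 193.3]
 [ 93.4 209.9]
 [ 88.5 187.3]]
```

The pair is continuous: bright all along, with the joint at about 72 mm and the end at about 142 mm. I'm handing it in.

```bash
python3 -c "
from bench import r
print(r.close_job())"
```

```text
the job is handed in; nothing more can be done
None
```

The job is handed in: the hung slug is against the spring stop and the spare butts against it with no gap visible in the last pictures; push force was about 5 N, and the interface returned no verdict.

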